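# Clear and pop open the chopstick station

### The job

The lid of the longer steel chopstick station has a tin standing on it. With your fingertips, slide the tin sideways along the top, fully off the lid and onto the plain deck beside it, without lifting or tipping it; then press down on the free edge of that lid until its push catch lets go, and leave the lid sprung ajar. Leave the smaller station's lid shut and do not disturb the other things.

Things in the scene. Friction and masses are not known exactly. Their poses are not given: they have to be found in the camera images.
- station: The longer of two low steel counter stations, fixed: 190 mm (its x) by 280 mm (its y), flat top 60 mm above the counter. Origin at the centre of its underside, z up. In its frame the lid covers x -75 to 75 mm, y -132 to 18 mm; the plain deck, flush with the lid, covers all x from y = 20 to 140 mm, ending at a rail 6 mm thick that stands 15 mm above the top.
- station_lid (a joint): Angle (rad) of the longer station's lid, a 150 by 150 mm panel hinged on its +x edge: 0 = shut, flush with the top, held by a push catch; -0.04 = pressed to its stop; positive = open. About 9 N on the press point sinks it; after 4 mm the catch lets go (stop at 5 mm), and as the finger withdraws a spring lifts it to stay ajar at about 0.41 (free edge 60 mm up). It cannot latch again.
- station_lid_press (a point): Press point, marked by a small ring on the longer station's lid: on its upper face, midway along the free (-x) edge, 18 mm in from that edge; at station x = -57, y = -57, z = 60 mm while shut. Moves with the lid. Nearer the hinge a press takes more force.
- deck_centre (a point): Centre of the plain deck's upper face on the longer station, at station x = 0, y = 78 mm, z = 60 mm.
- tin: Plain round steel tin, 64 mm diameter, 58 mm tall, about 0.25 kg, standing loose on the longer station's lid. Its weight alone does not release the catch. Origin at the centre of its underside, z up.
- shaker: Small white shaker, 36 mm diameter, 55 mm tall, standing on the deck's far corner of the longer station, near station x = 70 mm, y = 105 mm. Bystander. Origin at the centre of its underside.
- small_station: The shorter station of the same make, fixed: 190 mm (its x) by 180 mm (its y), 60 mm tall, with a smaller lid (150 by 85 mm). Origin at the centre of its underside. To be left alone.
- small_station_lid (a joint): Angle of the smaller station's lid (rad); 0 = shut. It has the same kind of push catch and must stay shut.
- bowl: White bowl, 64 mm rim diameter, 30 mm tall, standing on the deck of the smaller station. Bystander. Origin at the centre of its underside.
- sauce_bottle: Brown glass bottle, 60 mm diameter, 190 mm tall, beyond the stations. Bystander. Origin at the centre of its underside.
- mug: White mug, 76 mm diameter, 85 mm tall, handle not counted, beyond the stations. Bystander. Origin at the centre of its underside.
- jar: Glass jar with a white cap, 72 mm diameter, 110 mm tall, to the robot's left of the stations. Bystander. Origin at the centre of its underside.
- turner: Kitchen turner (spatula) lying on the counter to the robot's right of the stations. Bystander. Origin at the middle of its underside.
There are look-alikes about, which are no part of the job. Of the things shaped like the tin, the steel one is meant.

How it is judged (in metres and radians):
On the way, in this order (a step that is already met when the one before it is completed fails the run):
1. the tin stands on the deck, fully off the lid, while the lid is still shut (y of tin in the frame of station between 0.052 and 0.125 m and x of tin in the frame of station between -0.09 and 0.09 m and z of tin in the frame of station between 0.055 and 0.066 m and angle between tin's own z axis and vertical below 0.1 rad and value of joint station_lid below 0.04 rad), for 0.2 s.
2. the lid has been pressed and has sprung ajar (value of joint station_lid above 0.3 rad), for 0.2 s.
At the end, for the whole second after the job is handed in: The longer station's lid stands ajar (0.3 to 0.55 rad); the tin stands upright and at rest on that station's deck, clear of the lid (its centre at station y 52 to 125 mm, x within 90 mm of the middle, underside on the top face, tilt under 0.1 rad); the smaller lid is shut (under 0.04 rad) (value of joint station_lid between 0.3 and 0.55 rad and value of joint small_station_lid below 0.04 rad and y of tin in the frame of station between 0.052 and 0.125 m and x of tin in the frame of station between -0.09 and 0.09 m and z of tin in the frame of station between 0.055 and 0.066 m and angle between tin's own z axis and vertical below 0.1 rad and linear speed of tin below 0.02 m/s); the robot touches nothing.
It fails at once if the tin is lifted off the station's top, falls from it, or tips (z of tin in the frame of station above 0.068 m or z of tin in the frame of station below 0.045 m or angle between tin's own z axis and vertical above 0.35 rad).
It fails at once if the lid springs open with the tin still on it (value of joint station_lid above 0.06 rad and y of tin in the frame of station below 0.045 m).
It fails at once if the smaller station's lid springs open (value of joint small_station_lid above 0.06 rad).
It fails at once if another thing is moved by more than 30 mm or tipped over (distance of any of shaker, bowl, sauce_bottle, mug, jar, turner from where it was at the start of the episode above 0.03 m or angle between any of shaker, bowl, sauce_bottle, mug, jar's own z axis and vertical above 0.5 rad).
It also fails if it takes over 48 s, if anything falls off the work surface, if the arm or the gripper's body presses on something with over 40 N, if the wrist force passes 120 N, or if a joint passes its speed limit or range.

### The arm

A 6-joint arm with a two-finger parallel gripper is mounted at the origin on the work surface. World frame = base frame: x ahead of the robot, y to its left, z up, the work surface at z = 0. Lengths are in mm, angles in rad, forces in N, time in s.
With the tool pointing down it reaches from about 300 to 875 mm from the base axis. Payload 6.4 kg.
Tool frame: the origin (TCP) lies at the very end of the fingers, on their centre line; the grasp point (between the pads) lies 19 mm behind it (env.grip_point_offset is the distance from the TCP to the grasp point, in mm); z points along the fingers, y is the direction in which the jaws open and shut (so a half turn about z gives the same grasp; the last joint's range is limited). The gripper opens to 88 mm and grips with 3 to 60 N. Pads are 18 mm wide; open, the fingers measure 123 mm over their backs; the gripper's body (75 mm by 187 mm) begins 45 mm behind the grasp point.
Start: joints at [-1.516, 0.181, 1.607, -0, 1.354, -0.206], TCP at [148.281, -555.566, 210.114] pointing down, gripper open.
Joint ranges: [-2.99, 2.99], [-0.89, 2.07], [0.3, 2.58], [-1.14, 4.28], [0, 2.63], [-3.12, 3.12]. Speed limits (rad/s): [2.57, 2.57, 3.01, 3.14, 3.14, 3.14].

### API

Orientations are given as a unit quaternion [w, x, y, z].
In Python, from station import env, cams, order gives the robot as it stands.
- The arm moves only by the tool arm_command, never from a script. Its arguments are lists of equal length, an entry for each row: "fingers": the closure, from 0 (fully open) to 1 (shut); "dp": the shift along the world's x, y, z in mm, a list of three; "yaw": the turn about the world's z in degrees. In form: {"fingers": [fingers, ...], "dp": [[dx, dy, dz], ...], "yaw": [yaw, ...]}. A call has exactly 8 rows; each row is the pose to reach, as a shift and turn from the pose measured when the call began; what a row does not reach only later rows make up. A row lasts 1/10 s, in which the tool goes at most 50 mm and 8.59 degrees, less where a joint would pass 70% of its speed; a pose out of reach is approached as far as the arm can. A call with a gripper value outside its range is refused whole. The fingers move at their own pace and stop on an object; "grip_force" is the grip in N (left out, the last holds). Time passes only in rows, so rows that repeat a pose let the fingers close, or fill a call up. It gives the time, the measured TCP pose, the force and the opening at its end, in the units of the state.
- env.get_obs(): the state, without advancing time (a new reading comes with each control period).
- cams.camera(name): name is "side" or "top" or "wrist"; returns (picture, depth): 480x640x3 uint8, red, green, blue; 480x640 float32, mm along the optical axis (not along the pixel's ray), 0 where there is no reading.
- cams.camera_info(name): a dict with "fx", "fy", "cx", "cy" (pixels), "R" (3x3) and "t" (3): a world point X has camera coordinates R X + t. Camera axes: x right, y down, z forward; pixel columns grow to the right and rows downward; lengths in mm; the calibration is good to about 2 mm. The wrist camera is an equidistant fisheye: a pixel r from the principal point sees the ray r / f radians off the axis. A picture is of the moment at which its call begins: read the wrist's pose just before it. camera_info takes no time and is no camera call; for the wrist camera it gives the pose at the moment of the call.
- order.sign_off(): hands the job in, once; it reports no verdict.
Trained networks look in the newest picture that a camera, given by its name, has taken for a name from the list of things; names that differ only in an ending like _2 or _b are one class to them, and where a whole thing is asked for, a point or a joint stands for the part that bears it (a point fixed in the world has none). Each returns a list of dicts, best first, with "conf" (0 to 1); they miss things now and then, are a little off and sometimes report something else, mostly with a low value. They report only what shows in the picture. A call takes as long as a camera call. They do not tell look-alikes from the thing itself.
- cams.spot_in(target, camera): "point" ([x, y, z] in mm, in the coordinates of the camera as it stood for that picture, good to about 4 mm: the middle of the surface that is visible of it).
The state is a dict: "t": time; "joints": joint angles; "qvel": joint speeds; "effort": joint torques, N m; "tool_pos": TCP position; "tool_rot": TCP orientation; "force": force on the tool from outside, world axes, zero at the start; "ft_torque": the same for the moment, N m; "opening": finger opening in mm.
Only numpy, scipy, OpenCV 4.12 (cv2) and the standard library are available. Lean on these libraries where they do the work, as an engineer would, in place of code of your own. Each camera call takes 0.05 s, during which the arm holds its last target. There are 200 camera calls.

## Working session

There is one attempt and no reset: what is moved stays moved. The work goes in short steps, Python scripts to look and compute and a tool call to move; the robot and the scene stay as the last step left them, time stands still between calls to the robot, and variables do not carry over. Pictures are saved under pics/ and viewed, about 8 in all and at most 12, crops included, and the job is handed in when it is done.

Besides the shell and the picture viewer there is one more tool, called after "Request:" by a JSON object that holds its "name" and its "arguments", one argument or row to a line. arm_command: Moves the arm, as the interface text tells. Its arguments: {"type":"object","properties":{"fingers":{"type":"array","items":{"type":"number"}},"dp":{"type":"array","items":{"type":"array","items":{"type":"number"}}},"yaw":{"type":"array","items":{"type":"number"}},"grip_force":{"type":"number"}},"required":["fingers","dp","yaw"]}

```bash
mkdir -p pics; cat > h.py <<'E'
import numpy as np,cv2
from station import env,cams,order
def snap(n):
    i=cams.camera_info(n); im,d=cams.camera(n); return im,d,i
def w(i,p): return np.array(i['R']).T@(np.array(p)-np.array(i['t']))
def pix2w(i,u,v,z): return w(i,[(u-i['cx'])/i['fx']*z,(v-i['cy'])/i['fy']*z,z])
def save(n,im): cv2.imwrite('pics/'+n,im[:,:,::-1])
E
python3 - <<'E'
from h import *
for c in ('top','side'):
    im,d,i=snap(c); save(c+'1.png',im); np.savez(c+'1.npz',im=im,d=d,**i)
    print(c,w(i,[0,0,0]).round())
    for t in ['tin','station','station_lid','station_lid_press','small_station','shaker','bowl']:
        for r in cams.spot_in(t,c)[:3]: print(t,round(r['conf'],2),w(i,r['point']).round())
print(env.get_obs())
E
```

```text
top [ 323.   22. 1643.]
tin 0.71 [ 331. -222.   60.]
tin 0.65 [ 709. -205.   58.]
tin 0.61 [382.   6.  60.]
station 0.59 [ 524. -196.   56.]
station_lid 0.63 [ 553. -267.   59.]
station_lid 0.32 [ 529. -195.   62.]
station_lid_press 0.57 [ 552. -267.   62.]
shaker 0.45 [ 589. -100.  117.]
bowl 0.67 [576. 233.  80.]
side [ 437. -805.  931.]
tin 0.95 [381.  -7.  58.]
tin 0.85 [ 344. -350.   59.]
tin 0.83 [ 705. -216.   58.]
station 0.6 [ 527. -245.   64.]
station_lid 0.76 [ 558. -289.   58.]
station_lid_press 0.65 [ 555. -288.   63.]
station_lid_press 0.48 [573. 245.  84.]
small_station 0.75 [535. 148.  62.]
shaker 0.78 [ 589. -119.  105.]
shaker 0.41 [ 519. -266.  120.]
bowl 0.54 [571. 240.  79.]
{'t': 0.8, 'joints': array([-1.51627296e+00,  1.80752600e-01,  1.60696960e+00, -1.89856763e-05,
        1.35383481e+00, -2.06334024e-01]), 'qvel': array([-0.00065639, -0.00109746,  0.00063203,  0.00199545,  0.00022297,
       -0.00053221]), 'effort': array([-7.53603326e-04, -4.33787191e+01, -3.42157531e+01,  7.02119689e-02,
        3.07399943e-02, -9.45588738e-06]), 'tool_pos': array([ 148.29068828, -555.57159831,  210.15585061]), 'tool_rot': array([ 1.70700494e-05,  9.91505963e-01,  1.30061236e-01, -1.05952970e-05]), 'force': array([-0.50051797, -0.46414776, -0.52687831]), 'ft_torque': array([-0.06043708, -0.0064269 , -0.00204867]), 'opening': 88.16421905723266}
```

View pics/top1.png

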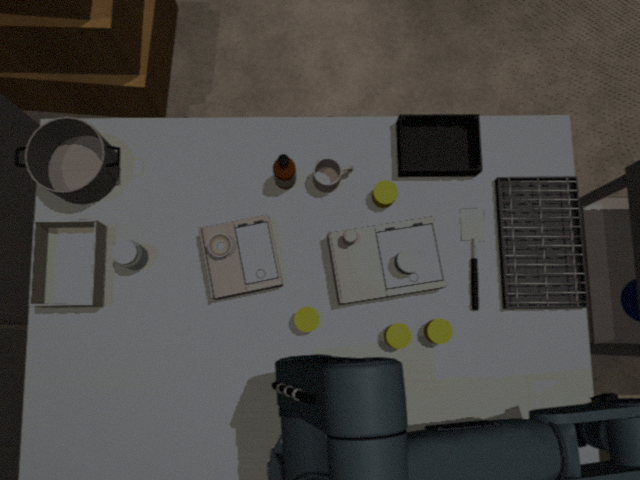

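View pics/side1.png

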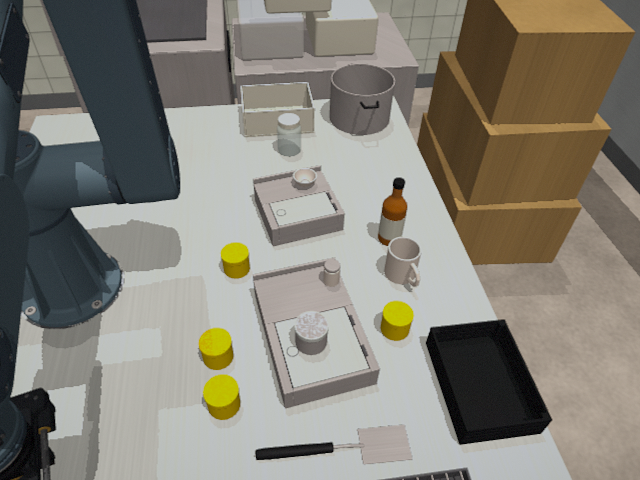

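The top view shows the longer station at about (387,260), its tin at (405,262), the press ring at (413,279), the shaker at (350,237) and the rail on the left. The yellow tins are look-alikes. Next I fit the station pose from depth.

```bash
python3 - <<'E'
from h import *
for c in ('top','side'):
    z=np.load(c+'1.npz'); d=z['d']; v,u=np.mgrid[:480,:640]
    P=np.stack([(u-z['cx'])/z['fx']*d,(v-z['cy'])/z['fy']*d,d],-1)
    W=(P-z['t'])@z['R']; ok=(d>0)
    box=ok&(W[...,0]>400)&(W[...,0]<670)&(W[...,1]>-370)&(W[...,1]<0)
    m=box&(W[...,2]>50)&(W[...,2]<70)
    n,l,s,_=cv2.connectedComponentsWithStats(m.astype(np.uint8)); k=1+np.argmax(s[1:,4]); q=W[l==k]
    r=cv2.minAreaRect(q[:,:2].astype(np.float32)); print(c,'rect',r,np.median(q[:,2]))
    m=box&(W[...,2]>100); n,l,s,_=cv2.connectedComponentsWithStats(m.astype(np.uint8))
    for k in range(1,n):
        if s[k,4]>15:
            q=W[l==k]; t=q[q[:,2]>np.percentile(q[:,2],80)-4]
            print('hi',s[k,4],cv2.minEnclosingCircle(t[:,:2].astype(np.float32)),t.mean(0).round(1),q[:,2].max().round())
E
```

```text
top rect ((533.6135864257812, -204.5457000732422), (190.7675018310547, 288.3690185546875), 8.487144470214844) 60.33823492611296
hi 153 ((588.812255859375, -103.80194091796875), 16.751344680786133) [ 588.7 -104.4  116.5] 123.0
hi 541 ((524.1921997070312, -253.6850128173828), 33.11732864379883) [ 524.4 -253.2  120. ] 128.0
side rect ((530.59130859375, -204.34352111816406), (190.81871032714844, 287.3039245605469), 8.348092079162598) 60.873606509559075
hi 227 ((585.7249145507812, -104.98643493652344), 18.086721420288086) [ 586.1 -105.6  115.8] 119.0
hi 918 ((521.5974731445312, -253.01138305664062), 33.700870513916016) [ 521.6 -254.2  118.7] 124.0
```

Request:
{"name": "arm_command", "arguments": {
  "fingers": [0,0,0,0,0,0,0,0],
  "dp": [
    [30,24,0],
    [65,52,0],
    [100,80,0],
    [135,108,0],
    [170,136,0],
    [205,164,0],
    [240,192,0],
    [270,217,0]
  ],
  "yaw": [-1,-2,-3,-4,-5,-6,-6.5,-6.5]
}}

```text
t: 1.6
tool_pos: [419.8, -337.0, 210.4]
tool_rot: [0.0, 0.997, 0.074, 0.0]
force: [0.5, -0.5, -0.6]
opening: 88.2
```

Request:
{"name": "arm_command", "arguments": {
  "fingers": [0,0,0,0,0,0,0,0],
  "dp": [
    [30,25,0],
    [60,50,0],
    [90,72,0],
    [105,84,0],
    [105,84,0],
    [105,84,0],
    [105,84,0],
    [105,84,0]
  ],
  "yaw": [0,0,0,0,0,0,0,0]
}}

```text
t: 2.4
tool_pos: [524.1, -253.9, 210.5]
tool_rot: [0.0, 0.997, 0.073, 0.0]
force: [0.0, 0.1, 0.3]
opening: 88.1
```

```bash
python3 - <<'E'
from h import *
o=env.get_obs(); print(o['t'],o['tool_pos'],o['tool_rot'],o['force'])
im,d,i=snap('wrist'); save('wrist1.png',im)
np.savez('w1.npz',im=im,d=d,**i)
for t in ['tin','station_lid_press','shaker']:
    for r in cams.spot_in(t,'wrist')[:3]: print(t,round(r['conf'],2),w(i,r['point']).round())
E
```

```text
2.4 [ 524.08507728 -253.94200133  210.45645633] [2.90853046e-04 9.97333253e-01 7.29812285e-02 1.94619164e-04] [2.07674483e-04 8.44250367e-02 2.97108364e-01]
tin 0.78 [ 337. -334.   61.]
tin 0.77 [ 691. -211.   54.]
tin 0.76 [399.  -6.  33.]
station_lid_press 0.76 [ 561. -267.   61.]
station_lid_press 0.52 [ 541. -204.   60.]
shaker 0.68 [ 563. -269.   62.]
```

View pics/wrist1.png

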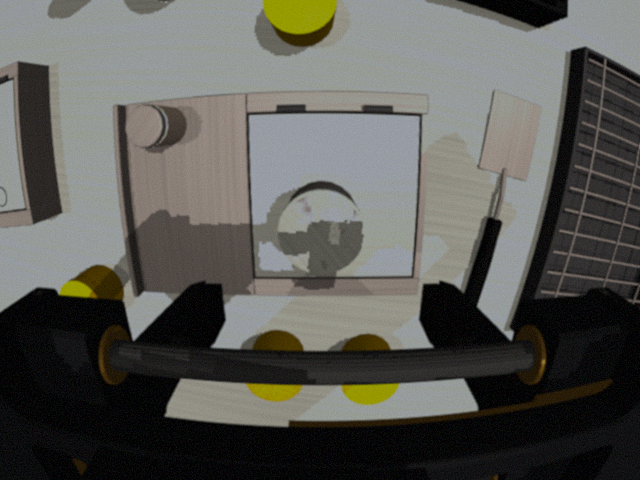

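The wrist view shows the lid corners at about (248,113), (421,113), (414,277) and (254,278), and the tin top near (320,230). I'll project these onto known heights.

```bash
python3 - <<'E'
from h import *
z=np.load('w1.npz')
def ray(u,v,h):
    x,y=(u-z['cx'])/z['fx'],(v-z['cy'])/z['fy']; r=np.hypot(x,y)
    dd=np.array([x/r*np.sin(r),y/r*np.sin(r),np.cos(r)]); R=z['R']; c=-R.T@z['t']; g=R.T@dd
    return (c+g*(h-c[2])/g[2])
C=[ray(u,v,60)[:2] for u,v in [(248,113),(421,113),(414,277),(254,278)]]
ex=(C[0]+C[1]-C[2]-C[3]); a=np.arctan2(ex[1],ex[0]); c=np.mean(C,0)
print(np.round(C,1),c,np.degrees(a))
Rm=np.array([[np.cos(a),-np.sin(a)],[np.sin(a),np.cos(a)]])
o=c-Rm@[0,-57]; print('origin',o,'press',o+Rm@[-57,-57],'deck',o+Rm@[0,78])
t=np.array([523,-253.5]);print('tin st',Rm.T@(t-o),'tinw',ray(319,237,118), 'shaker',Rm.T@(np.array([587.5,-105])-o))
for x,y in[(-20,78),(-15,78)]:print(o+Rm@[x,y]-t)
E
```

```text
[[ 603.6 -176.5]
 [ 627.  -326. ]
 [ 475.2 -350.4]
 [ 452.  -198.4]] [ 539.46752076 -262.8372422 ] 8.662848448032232
origin [ 530.88219032 -206.48751193] press [ 483.1177905  -271.42257264] deck [ 519.1338434  -129.37735472]
tin st [-14.87328147 -45.28894409] tinw [ 518.35292603 -251.85176082  118.        ] shaker [71.2579321  91.80195294]
[-23.63799178 121.11024863]
[-18.69503299 121.86334779]
```

Request:
{"name": "arm_command", "arguments": {
  "fingers": [0,0,0,0,0,0.2,0.2,0.2],
  "dp": [
    [-1,0,-30],
    [-2,0,-60],
    [-2,0,-90],
    [-2,0,-115],
    [-2,0,-125],
    [-2,0,-125],
    [-2,0,-125],
    [-2,0,-125]
  ],
  "yaw": [0,0,0,0,0,0,0,0],
  "grip_force": 3
}}

```text
t: 3.4
tool_pos: [523.5, -254.4, 87.3]
tool_rot: [0.001, 0.997, 0.073, 0.001]
force: [1.0, 0.3, -0.4]
opening: 70.5
```

Request:
{"name": "arm_command", "arguments": {
  "fingers": [0.2,0.2,0.2,0.2,0.2,0.2,0.2,0.2],
  "dp": [
    [-0.5,3,0],
    [-1.5,9,0],
    [-2.5,17,0],
    [-3.5,25,0],
    [-5,33,0],
    [-6,41,0],
    [-7,48,0],
    [-8,54,0]
  ],
  "yaw": [0,0,0,0,0,0,0,0]
}}

```text
t: 4.2
tool_pos: [515.3, -199.6, 87.2]
tool_rot: [0.001, 0.997, 0.073, 0.001]
force: [-0.5, -2.6, 1.5]
opening: 70.5
```

```bash
python3 - <<'E'
from h import *
print(env.get_obs()['tool_pos'],env.get_obs()['force'])
im,d,i=snap('side'); save('side2.png',cv2.resize(im[220:420,200:420],None,fx=2.5,fy=2.5))
E
```

```text
[ 515.32534766 -199.59247688   87.20929636] [-0.4738827  -2.59501782  1.49359067]
```

View pics/side2.png

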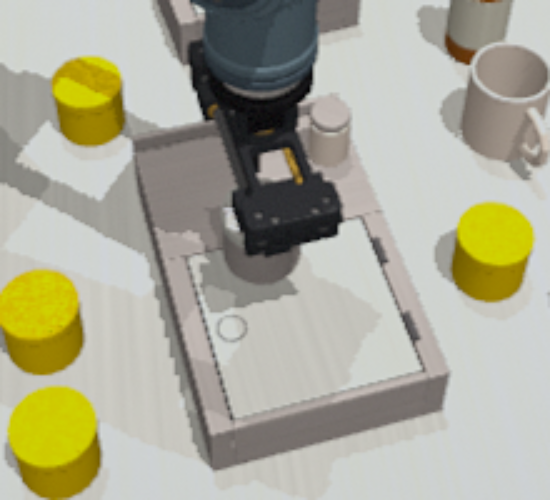

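The tin is upright between the fingers, the ring is now visible, and the lid is shut. I'll continue.

Request:
{"name": "arm_command", "arguments": {
  "fingers": [0.2,0.2,0.2,0.2,0.2,0.2,0.2,0.2],
  "dp": [
    [-1.5,9,0],
    [-3,19,0],
    [-5,30,0],
    [-6.5,41,0],
    [-8.5,52,0],
    [-10,62,0],
    [-11,68,0],
    [-11.5,70,0]
  ],
  "yaw": [0,0,0,0,0,0,0,0]
}}

```text
t: 5.05
tool_pos: [503.3, -127.7, 86.9]
tool_rot: [0.001, 0.997, 0.074, 0.001]
force: [0.0, -1.8, 0.3]
opening: 70.3
```

Request:
{"name": "arm_command", "arguments": {
  "fingers": [0.1,0,0,0,0,0,0,0],
  "dp": [
    [0,0,0],
    [0,0,0],
    [0,0,0],
    [0,0,0],
    [0,0,0],
    [0,0,30],
    [0,0,70],
    [0,0,110]
  ],
  "yaw": [0,0,0,0,0,0,0,0]
}}

```text
t: 5.85
tool_pos: [502.8, -127.5, 197.7]
tool_rot: [0.0, 0.997, 0.074, 0.0]
force: [1.0, -0.9, 0.5]
opening: 88.0
```

```bash
python3 - <<'E'
from h import *
print(env.get_obs()['tool_pos'],env.get_obs()['force'])
im,d,i=snap('wrist'); save('wrist2.png',im); np.savez('w2.npz',im=im,d=d,**i)
for r in cams.spot_in('station_lid_press','wrist')[:3]: print(round(r['conf'],2),w(i,r['point']).round())
E
```

```text
[ 502.75270186 -127.53550259  197.67039538] [ 0.99506826 -0.90142302  0.50564624]
0.85 [ 544. -253.   61.]
```

View pics/wrist2.png

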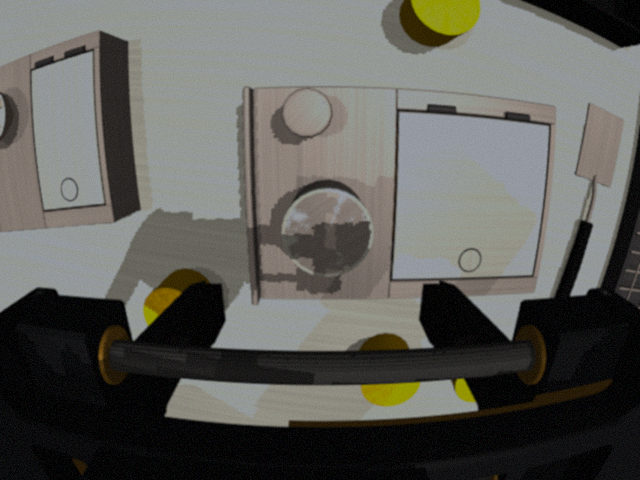

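```bash
python3 - <<'E'
from h import *
z=np.load('w2.npz')
def ray(u,v,h):
    x,y=(u-z['cx'])/z['fx'],(v-z['cy'])/z['fy']; r=np.hypot(x,y)
    dd=np.array([x/r*np.sin(r),y/r*np.sin(r),np.cos(r)]); R=z['R']; c=-R.T@z['t']; g=R.T@dd
    return (c+g*(h-c[2])/g[2])
a=np.radians(8.6);Rm=np.array([[np.cos(a),-np.sin(a)],[np.sin(a),np.cos(a)]]);o=np.array([531,-206])
print('ring',ray(470,260,60),'expected',o+Rm@[-57,-57])
t=ray(327,232,118)[:2];print('tin',t,Rm.T@(t-o))
E
```

```text
ring [ 482.70937227 -271.20161544   60.        ] expected [ 483.16440086 -270.8826283 ]
tin [ 505.22518188 -130.0334022 ] [-14.12532459  78.9667046 ]
```

Request:
{"name": "arm_command", "arguments": {
  "fingers": [1,1,1,1,1,1,1,1],
  "dp": [
    [-5,-40,0],
    [-10,-80,0],
    [-15,-120,0],
    [-19,-149,0],
    [-19,-149,-40],
    [-19,-149,-80],
    [-19,-149,-105],
    [-19,-149,-115]
  ],
  "yaw": [0,0,0,0,0,0,0,0]
}}

```text
t: 6.75
tool_pos: [485.5, -276.9, 84.2]
tool_rot: [0.001, 0.997, 0.074, 0.003]
force: [-0.3, -0.5, -0.4]
opening: 26.2
```

Request:
{"name": "arm_command", "arguments": {
  "fingers": [1,1,1,1,1,1,1,1],
  "dp": [
    [0,0,0],
    [0,0,0],
    [0,0,0],
    [0,0,-3],
    [0,0,-6],
    [0,0,-9],
    [0,0,-12],
    [0,0,-12]
  ],
  "yaw": [0,0,0,0,0,0,0,0]
}}

```text
t: 7.55
tool_pos: [485.2, -276.6, 71.6]
tool_rot: [0.001, 0.997, 0.074, 0.003]
force: [0.4, 0.2, -0.5]
opening: 0.6
```

Request:
{"name": "arm_command", "arguments": {
  "fingers": [1,1,1,1,1,1,1,1],
  "dp": [
    [-1.5,0,-3],
    [-1.5,0,-6],
    [-1.5,0,-9],
    [-1.5,0,-11],
    [-1.5,0,-12.5],
    [-1.5,0,-14],
    [-1.5,0,-15],
    [-1.5,0,-15]
  ],
  "yaw": [0,0,0,0,0,0,0,0]
}}

```text
t: 8.35
tool_pos: [483.7, -276.5, 56.5]
tool_rot: [0.001, 0.997, 0.074, 0.003]
force: [-1.0, 0.3, -0.6]
opening: 0.3
```

Request:
{"name": "arm_command", "arguments": {
  "fingers": [1,1,1,1,1,1,1,1],
  "dp": [
    [0,0,-0.5],
    [0,0,-1],
    [0,0,-1.5],
    [0,0,-2],
    [0,0,-2],
    [0,0,-2],
    [0,0,-2],
    [0,0,-2]
  ],
  "yaw": [0,0,0,0,0,0,0,0]
}}

```text
t: 9.15
tool_pos: [483.7, -276.5, 54.5]
tool_rot: [0.001, 0.997, 0.074, 0.003]
force: [0.1, 0.1, -0.5]
opening: 0.5
```

```bash
python3 - <<'E'
from h import *
im,d,i=snap('side'); save('side3.png',cv2.resize(im[220:420,200:420],None,fx=2.5,fy=2.5))
print(env.get_obs()['force'],env.get_obs()['tool_pos'])
E
```

```text
[ 1.16150094 -0.49775103 -0.61415897] [ 483.6574717  -276.50302814   54.51890127]
```

View pics/side3.png

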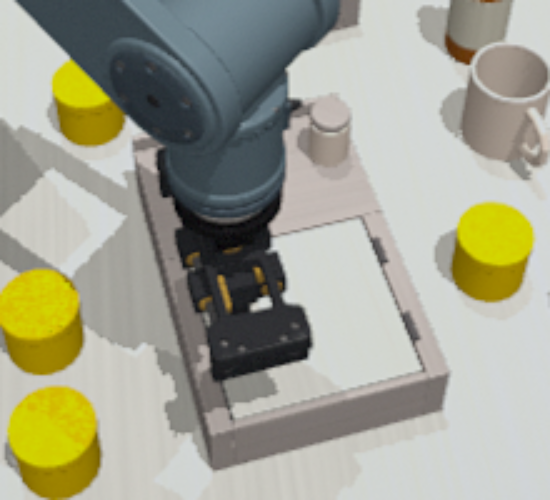

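Request:
{"name": "arm_command", "arguments": {
  "fingers": [1,1,1,1,1,1,1,1],
  "dp": [
    [0,0,-0.5],
    [0,0,-1],
    [0,0,-1.5],
    [0,0,-2],
    [0,0,-2.5],
    [0,0,-3],
    [0,0,-3],
    [0,0,-3]
  ],
  "yaw": [0,0,0,0,0,0,0,0]
}}

```text
t: 10.0
tool_pos: [483.7, -276.5, 51.5]
tool_rot: [0.001, 0.997, 0.074, 0.003]
force: [0.1, 0.2, -0.0]
opening: 0.8
```

Request:
{"name": "arm_command", "arguments": {
  "fingers": [1,1,1,1,1,1,1,1],
  "dp": [
    [0,0,-0.5],
    [0,0,-1],
    [0,0,-1.5],
    [0,0,-2],
    [0,0,-2.5],
    [0,0,-3],
    [0,0,-3.5],
    [0,0,-3.5]
  ],
  "yaw": [0,0,0,0,0,0,0,0]
}}

```text
t: 10.8
tool_pos: [483.6, -276.5, 47.9]
tool_rot: [0.001, 0.997, 0.074, 0.003]
force: [0.0, -0.1, 0.2]
opening: 0.7
```

```bash
python3 - <<'E'
from h import *
o=env.get_obs();print(o['force'],o['tool_pos'])
im,d,i=snap('wrist'); save('w3.png',im)
im,d,i=snap('side'); v,u=np.mgrid[:480,:640]
P=np.stack([(u-i['cx'])/i['fx']*d,(v-i['cy'])/i['fy']*d,d],-1); W=(P-np.array(i['t']))@np.array(i['R'])
# depth map of heights around fingertip
p=np.array(i['R'])@[483.7,-277,60]+np.array(i['t']); uu=int(p[0]/p[2]*i['fx']+i['cx']); vv=int(p[1]/p[2]*i['fy']+i['cy']); print(uu,vv)
for r in range(vv-20,vv+18,3): print(r,[tuple(W[r,c].round().astype(int)) for c in range(uu-8,uu+9,8)])
E
```

```text
[ 0.00997095 -0.11742576  0.19565139] [ 483.6131019  -276.4651267    47.90967026]
293 353
333 [(np.int64(467), np.int64(-311), np.int64(186)), (np.int64(482), np.int64(-298), np.int64(164)), (np.int64(496), np.int64(-301), np.int64(166))]
336 [(np.int64(467), np.int64(-315), np.int64(184)), (np.int64(481), np.int64(-305), np.int64(165)), (np.int64(496), np.int64(-305), np.int64(163))]
339 [(np.int64(466), np.int64(-320), np.int64(182)), (np.int64(481), np.int64(-307), np.int64(159)), (np.int64(495), np.int64(-305), np.int64(154))]
342 [(np.int64(466), np.int64(-321), np.int64(174)), (np.int64(481), np.int64(-308), np.int64(151)), (np.int64(496), np.int64(-304), np.int64(142))]
345 [(np.int64(466), np.int64(-318), np.int64(160)), (np.int64(482), np.int64(-293), np.int64(118)), (np.int64(501), np.int64(-258), np.int64(59))]
348 [(np.int64(465), np.int64(-324), np.int64(159)), (np.int64(478), np.int64(-342), np.int64(185)), (np.int64(491), np.int64(-342), np.int64(182))]
351 [(np.int64(465), np.int64(-329), np.int64(157)), (np.int64(477), np.int64(-346), np.int64(183)), (np.int64(490), 
[... 225 characters left out ...]
4(187)), (np.int64(476), np.int64(-357), np.int64(182)), (np.int64(489), np.int64(-361), np.int64(185))]
360 [(np.int64(462), np.int64(-363), np.int64(185)), (np.int64(475), np.int64(-364), np.int64(184)), (np.int64(488), np.int64(-366), np.int64(185))]
363 [(np.int64(461), np.int64(-368), np.int64(184)), (np.int64(474), np.int64(-370), np.int64(185)), (np.int64(488), np.int64(-369), np.int64(181))]
366 [(np.int64(461), np.int64(-369), np.int64(176)), (np.int64(474), np.int64(-372), np.int64(179)), (np.int64(488), np.int64(-368), np.int64(169))]
369 [(np.int64(461), np.int64(-365), np.int64(159)), (np.int64(475), np.int64(-363), np.int64(154)), (np.int64(489), np.int64(-362), np.int64(148))]
```

View pics/w3.png

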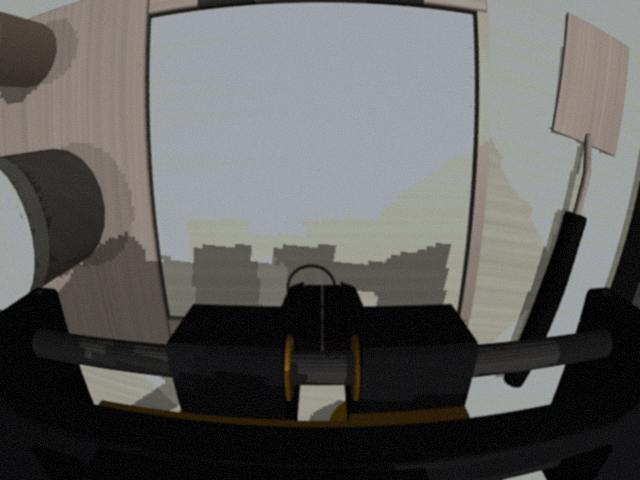

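The shut fingertips sit over the ring (its arc is at (312,270)) but aren't touching yet. They seem to end higher when shut than the nominal TCP. I'll keep lowering in small steps and watch the force.

Request:
{"name": "arm_command", "arguments": {
  "fingers": [1,1,1,1,1,1,1,1],
  "dp": [
    [0,0,-0.5],
    [0,0,-1],
    [0,0,-1.5],
    [0,0,-2],
    [0,0,-2.5],
    [0,0,-3],
    [0,0,-3.5],
    [0,0,-4]
  ],
  "yaw": [0,0,0,0,0,0,0,0]
}}

```text
t: 11.7
tool_pos: [483.7, -276.5, 44.0]
tool_rot: [0.001, 0.997, 0.074, 0.003]
force: [0.4, 0.0, -0.3]
opening: 0.2
```

Request:
{"name": "arm_command", "arguments": {
  "fingers": [1,1,1,1,1,1,1,1],
  "dp": [
    [0,0,-0.5],
    [0,0,-1],
    [0,0,-1.5],
    [0,0,-2],
    [0,0,-2.5],
    [0,0,-3],
    [0,0,-3.5],
    [0,0,-4]
  ],
  "yaw": [0,0,0,0,0,0,0,0]
}}

```text
t: 12.5
tool_pos: [483.7, -276.5, 39.9]
tool_rot: [0.001, 0.997, 0.074, 0.003]
force: [-0.1, -0.7, 0.3]
opening: 0.9
```

```bash
python3 - <<'E'
from h import *
print(env.grip_point_offset,[a for a in dir(env) if a[0]!='_'])
im,d,i=snap('side'); save('side4.png',cv2.resize(im[260:400,230:400],None,fx=4,fy=4))
E
```

```text
18.700000000000003 ['PlanningError', 'get_obs', 'grip_point_offset']
```

View pics/side4.png

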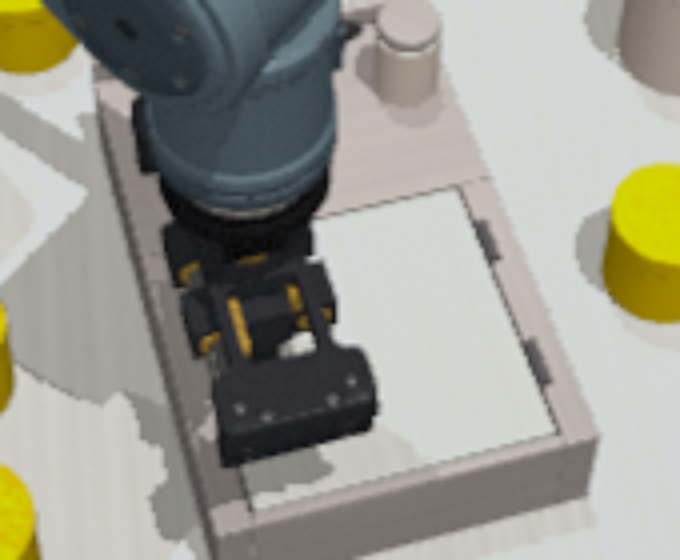

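Request:
{"name": "arm_command", "arguments": {
  "fingers": [1,1,1,1,1,1,1,1],
  "dp": [
    [0,0,-0.5],
    [0,0,-1],
    [0,0,-1.5],
    [0,0,-2],
    [0,0,-2.5],
    [0,0,-3],
    [0,0,-3.5],
    [0,0,-4]
  ],
  "yaw": [0,0,0,0,0,0,0,0]
}}

```text
t: 13.35
tool_pos: [483.6, -276.4, 35.8]
tool_rot: [0.001, 0.997, 0.074, 0.003]
force: [0.3, 0.0, -0.1]
opening: 0.6
```

```bash
python3 - <<'E'
from h import *
im,d,i=snap('wrist'); R=np.array(i['R']);o=env.get_obs()
def wp(u,v):
    x,y=(u-i['cx'])/i['fx'],(v-i['cy'])/i['fy'];r=np.hypot(x,y)
    k=np.array([x/r*np.sin(r),y/r*np.sin(r),np.cos(r)]); return w(i,k/k[2]*d[v,u]).round()
print(o['tool_pos'].round(1),o['force'].round(1),w(i,[0,0,0]).round())
for v in range(255,345,4): print(v,*[wp(u,v) for u in (300,312,335)],d[v,312])
save('w4.png',cv2.resize(im[230:350,220:430],None,fx=3,fy=3))
E
```

```text
[ 483.6 -276.4   35.7] [-0.3 -0.2  0.4] [ 554. -265.  211.]
255 [ 503. -263.   61.] [ 503. -268.   61.] [ 505. -278.   60.] 158.04178
259 [ 501. -263.   60.] [ 501. -269.   60.] [ 503. -278.   60.] 159.52524
263 [ 499. -264.   61.] [ 499. -269.   59.] [ 501. -279.   60.] 160.47766
267 [ 497. -264.   59.] [ 498. -269.   60.] [ 499. -279.   59.] 160.83113
271 [ 495. -264.   59.] [ 496. -269.   61.] [ 497. -279.   60.] 160.27875
275 [ 493. -264.   60.] [ 494. -270.   60.] [ 495. -280.   60.] 161.59938
279 [ 492. -265.   61.] [ 493. -270.   61.] [ 494. -280.   60.] 160.8133
283 [ 493. -265.   67.] [ 491. -270.   61.] [ 492. -280.   60.] 161.4962
287 [ 492. -265.   71.] [ 491. -270.   67.] [ 493. -280.   67.] 155.68132
291 [ 492. -265.   73.] [ 492. -270.   72.] [ 493. -280.   71.] 150.95631
295 [ 492. -266.   78.] [ 491. -270.   74.] [ 492. -280.   74.] 148.58533
299 [ 492. -266.   81.] [ 491. -270.   78.] [ 493. -279.   79.] 145.21635
303 [ 492. -266.   84.] [ 491. -270.   81.] [ 493. -279.   82.] 141.56445
307 [ 491. -266.   86.] [ 492. -271.   86.] [ 493. -279.   86.] 136.79703
311 [ 491. -266.   88.] [ 492. -271.   89.] [ 493. -279.   89.] 133.9636
315 [ 491. -266.   92.] [ 491. -271.   92.] [ 492. -279.   91.] 131.77321
319 [ 491. -267.   95.] [ 491. -271.   94.] [ 492. -279.   94.] 129.12784
323 [ 491. -267.   98.] [ 491. -271.   97.] [ 493. -279.   98.] 126.33433
327 [ 490. -267.  100.] [ 492. -271.  101.] [ 493. -279.  101.] 122.89217
331 [ 492. -267.  105.] [ 491. -271.  103.] [ 493. -278.  103.] 120.64709
335 [ 490. -267.  105.] [ 491. -271.  105.] [ 492. -278.  105.] 118.879555
339 [ 491. -267.  108.] [ 491. -271.  108.] [ 493. -278.  109.] 116.36455
343 [ 490. -267.  109.] [ 491. -271.  110.] [ 491. -279.  108.] 114.69706
```

View pics/w4.png

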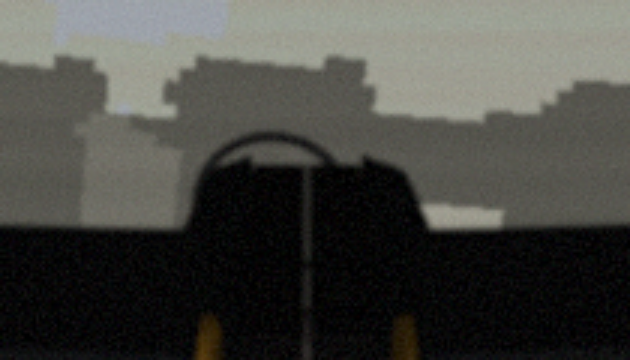

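The finger face is visible down to z≈63–66 with the TCP reading 36, so the shut tips sit about 28 mm short and are almost touching the lid.

Request:
{"name": "arm_command", "arguments": {
  "fingers": [1,1,1,1,1,1,1,1],
  "dp": [
    [0,0,-0.5],
    [0,0,-1],
    [0,0,-1.5],
    [0,0,-2],
    [0,0,-2.5],
    [0,0,-3],
    [0,0,-3.5],
    [0,0,-4]
  ],
  "yaw": [0,0,0,0,0,0,0,0]
}}

```text
t: 14.2
tool_pos: [483.6, -276.4, 31.9]
tool_rot: [0.0, 0.997, 0.074, 0.003]
force: [-1.6, 1.1, 4.7]
opening: 0.5
```

Contact. I'll press on about 5 mm more.

Request:
{"name": "arm_command", "arguments": {
  "fingers": [1,1,1,1,1,1,1,1],
  "dp": [
    [0,0,-0.5],
    [0,0,-1],
    [0,0,-2],
    [0,0,-2.5],
    [0,0,-3],
    [0,0,-3.5],
    [0,0,-4],
    [0,0,-4]
  ],
  "yaw": [0,0,0,0,0,0,0,0]
}}

```text
t: 15.0
tool_pos: [483.6, -276.5, 28.8]
tool_rot: [0.001, 0.997, 0.074, 0.003]
force: [-4.4, 1.9, 9.3]
opening: 0.5
```

Request:
{"name": "arm_command", "arguments": {
  "fingers": [1,1,1,1,1,1,1,1],
  "dp": [
    [0,0,-1],
    [0,0,-1.5],
    [0,0,-2],
    [0,0,-2.5],
    [0,0,-3],
    [0,0,-3],
    [0,0,-3],
    [0,0,-3]
  ],
  "yaw": [0,0,0,0,0,0,0,0]
}}

```text
t: 15.8
tool_pos: [483.6, -276.5, 26.8]
tool_rot: [0.001, 0.997, 0.074, 0.003]
force: [-4.3, 2.3, 9.1]
opening: 0.7
```

Request:
{"name": "arm_command", "arguments": {
  "fingers": [1,1,1,1,1,1,1,1],
  "dp": [
    [0,0,-1],
    [0,0,-1.5],
    [0,0,-2],
    [0,0,-2.5],
    [0,0,-3],
    [0,0,-3],
    [0,0,-3],
    [0,0,-3]
  ],
  "yaw": [0,0,0,0,0,0,0,0]
}}

```text
t: 16.6
tool_pos: [483.7, -276.6, 26.4]
tool_rot: [0.001, 0.997, 0.074, 0.002]
force: [-9.3, 5.9, 23.0]
opening: 0.4
```

The force rose to 23 N with no further sink, so the lid is on its stop. Withdrawing straight up.

Request:
{"name": "arm_command", "arguments": {
  "fingers": [1,1,1,1,1,1,1,1],
  "dp": [
    [0,0,5],
    [0,0,20],
    [0,0,45],
    [0,0,80],
    [0,0,120],
    [0,0,160],
    [0,0,190],
    [0,0,200]
  ],
  "yaw": [0,0,0,0,0,0,0,0]
}}

```text
t: 17.4
tool_pos: [485.1, -277.9, 230.6]
tool_rot: [0.003, 0.997, 0.074, 0.005]
force: [0.9, 0.0, 0.3]
opening: 0.8
```

Request:
{"name": "arm_command", "arguments": {
  "fingers": [1,1,1,1,1,1,1,1],
  "dp": [
    [-20,-10,0],
    [-50,-30,0],
    [-80,-60,0],
    [-100,-90,0],
    [-100,-120,0],
    [-100,-120,0],
    [-100,-120,0],
    [-100,-120,0]
  ],
  "yaw": [0,0,0,0,0,0,0,0]
}}

```text
t: 18.2
tool_pos: [385.1, -396.6, 229.7]
tool_rot: [0.002, 0.997, 0.075, 0.004]
force: [-0.2, 0.2, -0.6]
opening: 0.8
```

```bash
python3 - <<'E'
from h import *
print(env.get_obs()['t'],env.get_obs()['force'])
im,d,i=snap('side'); save('side5.png',im)
v,u=np.mgrid[:480,:640]; P=np.stack([(u-i['cx'])/i['fx']*d,(v-i['cy'])/i['fy']*d,d],-1); W=(P-np.array(i['t']))@np.array(i['R'])
a=np.radians(8.6);Rm=np.array([[np.cos(a),-np.sin(a)],[np.sin(a),np.cos(a)]]);S=(W[...,:2]-[531,-206])@Rm
for x in range(-70,71,20):
    m=(abs(S[...,0]-x)<8)&(S[...,1]>-120)&(S[...,1]<10)&(W[...,2]>40)&(W[...,2]<150); print(x,m.sum(),np.median(W[m][:,2]) if m.any() else None)
m=(abs(S[...,0]+14)<45)&(S[...,1]>25)&(S[...,1]<125)&(W[...,2]>108)&(W[...,2]<135)
print('tin',m.sum(),cv2.minEnclosingCircle(S[m].astype(np.float32)),np.percentile(W[m][:,2],[5,50,95]))
E
```

```text
18.2 [-0.18258652  0.19318819 -0.56492525]
-70 124 115.34861161954896
-50 459 115.83754201148395
-30 443 106.94711965337592
-10 431 98.01061469236987
10 416 89.44605902934683
30 402 80.59870052077251
50 392 71.94984124001805
70 410 63.53553820615123
tin 693 ((-15.651227951049805, 78.42572784423828), 34.26915740966797) [112.51300906 118.53449521 121.15116663]
```

View pics/side5.png

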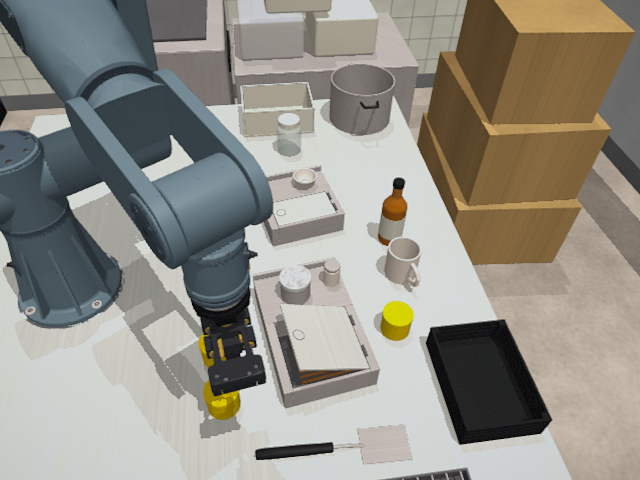

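The lid is ajar at about 0.41 rad, the tin stands on the deck, the small lid is shut and the other things are in place. The arm is free.

```bash
python3 -c "
from h import *
print(order.sign_off())"
```

```text
the job is handed in; nothing more can be done
None
```

The tin is off the lid and standing on the plain deck, and the longer station's lid is released and standing ajar. I handed the job in at about 18 s of the 48 s allowed; it reports no verdict.

- **Tin:** I slid it about 125 mm between the loosely closed fingers. The last depth check put it at station x ≈ -16, y ≈ 78 mm, with its top at about 118 mm, so it is upright on the deck.
- **Lid:** I pressed near the ring with shut fingertips until it reached its stop (9 N to sink it, 23 N at the stop), then withdrew straight up. It measured about 0.41 rad open.
- **Everything else:** In the last side view, the smaller lid was shut and the other things looked undisturbed. I judged those by eye, not by measurement. The arm was clear, with force near zero.

**Disagreements:**
- With the gripper shut, the fingertips end about 28 mm short of the reported TCP. I found contact by small force-guarded steps instead of trusting the TCP height.
- The trained networks did not pick out the steel tin and placed the press ring wrongly in several views. I used depth and lid geometry instead; the predicted ring position agreed with its position in the picture to within 1 mm.

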